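# Rock a failed lamp module out of its socket

## Task

On this microscope service bench a lamp power box lies open with three plug-in modules in a row; take out the failed one, the one with the red flag on top (the good ones show green). It sits tight, so do not pull it straight: rock it gently lengthwise, first raising its white-striped end by some eight degrees, then its other end by as much, never past twenty degrees while its pins are in, until it comes free. Then set it down in the blue tray, lowering it in rather than dropping it, and let go.

Things in the scene. Friction and masses are not known exactly. Their poses are not given: they have to be found in the camera images.
- module: Failed module with red flag on top: black box 26 (x) by 60 (y) by 48 (z) mm, 0.12 kg. Two look-alikes have green flags. Origin: centre of the housing's underside, z up; four pins (x +-8.5, y +-22) reach 16 mm below it. Grip it across the 26 mm, on the upper part. The three stand in a row along y, 95 mm apart centre to centre; nothing beside them in x is over 35 mm above the bench.
- stripe_end (a point): Middle of the lower edge of the module's white-striped +y end (module x 0, y 30, z 0 mm). Raising this end is a positive turn about the module's x axis; the module then pivots on the lower edge of its other end (y -30). White stripe 12 mm wide on sides and top.
- socket: Grey socket of the failed module, 50 (x) by 74 (y) by 22 (z) mm, fixed in the white open power box (walls 22 mm). Origin: centre of its underside, z up, axes as the seated module's, whose origin lies 22 mm above this one. Springs hold the pins: about 6 to 13 N friction at each end; an end stays where it is left. They let go once a pin has risen about 11 mm; at 16 mm it is clear.
- tray: Blue open parts tray, fixed on the bench, 160 by 160 mm, walls 22 mm high and 4 mm thick, floor 4 mm thick. Origin: centre of its underside, z up. The module can stand in it on its pins, its origin then 20 mm above the tray's.
Things that resemble listed ones, but are neither listed nor needed, are in the scene too. Of the things shaped like the tray, the blue one is meant.

How it is judged:
On the way, in this order (a step that is already met when the one before it is completed fails the run):
1. the striped end raised by at least 4.5 degrees, the pins still in the socket (horizontal distance between module and socket below 0.025 m and z of module in the frame of socket below 0.036 m and angle between module's own y axis and vertical below 1.4923 rad), for 0.1 s.
2. then the other end raised by at least 4.5 degrees, the pins still in the socket (horizontal distance between module and socket below 0.025 m and z of module in the frame of socket below 0.036 m and angle between module's own y axis and vertical above 1.6493 rad), for 0.1 s.
3. the module, still held, lowered into the tray: its underside less than 45 mm above the tray's underside (x of module in the frame of tray between -0.064 and 0.064 m and y of module in the frame of tray between -0.064 and 0.064 m and z of module in the frame of tray between 0 and 0.045 m and contact force between the fingers and module above 0.5 N), for 0.05 s.
At the end, for the whole second after the job is handed in: The module rests in the blue tray, released and still, standing or lying: its origin within 64 mm of the tray's centre along both tray axes and less than 45 mm above the tray's underside (x of module in the frame of tray between -0.064 and 0.064 m and y of module in the frame of tray between -0.064 and 0.064 m and z of module in the frame of tray between 0 and 0.045 m and linear speed of module below 0.03 m/s and contact force between the fingers and module below 0.1 N); the robot touches nothing.
It fails at once if the module tilted by more than 20 degrees while its pins are still in the socket (they would bend) (horizontal distance between module and socket below 0.025 m and z of module in the frame of socket below 0.036 m and angle between module's own z axis and vertical above 0.35 rad).
It also fails if it takes over 38 s, if anything falls off the work surface, if the arm or the gripper's body presses on something with over 40 N, if the wrist force passes 120 N, or if a joint passes its speed limit or range.

## Robot

A 6-joint arm with a two-finger parallel gripper is mounted at the origin on the work surface. World frame = base frame: x ahead of the robot, y to its left, z up, the work surface at z = 0. Lengths are in m, angles in rad, forces in N, time in s.
With the tool pointing down it reaches from about 0.275 to 0.875 m from the base axis. Payload 12.5 kg.
Tool frame: the origin (TCP) lies on the centre line of the jaws, within the pads' length; the fingertips stand 22 mm ahead of it and the grasp point (between the pads) lies 3 mm ahead of it (arm.nose_length is the distance from the TCP to the fingertips, in m); z points along the fingers, y is the direction in which the jaws open and shut (so a half turn about z gives the same grasp; the last joint's range is limited). The gripper opens to 85 mm and grips with 20 to 120 N. Pads are 22 mm wide; open, the fingers measure 114 mm over their backs; the gripper's body (76 mm by 85 mm) begins 54 mm behind the grasp point. The pads swing forward as they close: fully open they stand 13 mm farther back than shut.
Start: joints at [-1.214, 0.351, 1.652, -0, 1.139, -0.085], TCP at [0.235, -0.497, 0.233] pointing down, gripper open.
Joint ranges: [-2.75, 2.75], [-0.79, 2.1], [0.01, 2.65], [-1.57, 4.71], [0.07, 3.14], [-2.87, 2.87]. Speed limits (rad/s): [2.22, 2.22, 2.79, 3.14, 3.14, 3.14].

## Interface

Orientations are given as a unit quaternion [x, y, z, w].
In Python, from workcell import arm gives the robot as it stands.
- The arm moves only by the tool drive_tool, never from a script. Its argument "increments" is a list of rows, each an object with "linear": the shift along the world's x, y, z in cm, a list of three; "rotation": the turn, a rotation vector about the world's x, y, z in degrees, a list of three; "fingers": the opening, from 0 (shut) to 1 (fully open). A call has 1 to 20 rows; each row is the pose to reach, as a shift and turn from the pose measured when the call began; what a row does not reach only later rows make up. A row lasts 1/12 s, in which the tool goes at most 41.7 mm and 7.16 degrees, less where a joint would pass 70% of its speed; a pose out of reach is approached as far as the arm can. A call with a gripper value outside its range is refused whole. The fingers move at their own pace and stop on an object; "grip_force" is the grip in N (left out, the last holds). Time passes only in rows, so rows that repeat a pose let the fingers close. It gives the time, the measured TCP pose, the force and the opening at its end, in the units of the state.
- arm.sense(): the state, without advancing time (a new reading comes with each control period).
- arm.capture(name): name is "scene" or "top" or "wrist"; returns the picture (384x512x3 uint8, red, green, blue); there is no depth.
- arm.get_calibration(name): a dict with "fx", "fy", "cx", "cy" (pixels), "world_to_cam" (4x4, takes a point from world to camera coordinates); the wrist camera has in their place "hand_eye" (4x4, takes a point from camera to tool coordinates, whose origin is the TCP and whose axes are the flange's). Camera axes: x right, y down, z forward; pixel columns grow to the right and rows downward; lengths in m; the calibration is good to about 2 mm. The wrist camera is an equidistant fisheye: a pixel r from the principal point sees the ray r / f radians off the axis. A picture is of the moment at which its call begins: read the wrist's pose just before it. get_calibration takes no time and is no camera call.
- arm.hand_in(): hands the job in, once; it reports no verdict.
The state is a dict: "time_s": time; "joints": joint angles; "joint_vel": joint speeds; "effort": joint torques, N m; "tcp_pos": TCP position; "tool_rot": TCP orientation; "wrist_force": force on the tool from outside, world axes, zero at the start; "torque": the same for the moment, N m; "width": opening from 0.0 (shut) to 1.0 (fully open).
Only numpy, scipy, OpenCV 4.12 (cv2) and the standard library are available. Lean on these libraries where they do the work, as an engineer would, in place of code of your own. Each camera call takes 0.05 s, during which the arm holds its last target.

## Working session

There is one attempt and no reset: what is moved stays moved. The work goes in short steps, Python scripts to look and compute and a tool call to move; the robot and the scene stay as the last step left them, time stands still between calls to the robot, and variables do not carry over. Pictures are saved under pics/ and viewed, and the job is handed in when it is done.

Besides the shell and the picture viewer there is one more tool, called after "Emit:" as name(argument=value, ...) on one line, values as JSON. drive_tool: Moves the arm, as the interface text tells. Its arguments: {"type":"object","properties":{"increments":{"type":"array","items":{"type":"object","properties":{"linear":{"type":"array","items":{"type":"number"}},"rotation":{"type":"array","items":{"type":"number"}},"fingers":{"type":"number"}}}},"grip_force":{"type":"number"}},"required":["increments"]}

```bash
mkdir -p pics; ls; python3 - <<'E'
from workcell import arm
import cv2,numpy as np
for n in ["scene","top"]:
    im=arm.capture(n); cv2.imwrite(f"pics/{n}0.png",im[:,:,::-1])
    print(n,arm.get_calibration(n))
print(arm.get_calibration("wrist"));print(arm.sense(), arm.nose_length)
E
```

```text
pics
scene {'fx': 477.49125622241894, 'fy': 477.49125622241894, 'cx': 245.9946766514145, 'cy': 178.89629240235288, 'world_to_cam': array([[ 0.66535635,  0.74641027, -0.01313883, -0.33447243],
       [ 0.59335842, -0.53944112, -0.59743541, -0.20344181],
       [-0.45301955,  0.38971141, -0.8018094 ,  1.11014773],
       [ 0.        ,  0.        ,  0.        ,  1.        ]])}
top {'fx': 354.30700032884516, 'fy': 354.30700032884516, 'cx': 253.50742369729772, 'cy': 191.6650576899459, 'world_to_cam': array([[-0.0130316 , -0.99967141,  0.02207354,  0.05450942],
       [-0.99469305,  0.01070721, -0.10232839,  0.41167793],
       [ 0.10205842, -0.0232899 , -0.99450574,  0.67968214],
       [ 0.        ,  0.        ,  0.        ,  1.        ]])}
{'fx': 297.3186396354542, 'fy': 297.3186396354542, 'cx': 256.183222141279, 'cy': 187.6723733409744, 'hand_eye': array([[-3.91877428e-04, -9.60926075e-01, -2.76804850e-01,
         6.94221736e-02],
       [ 9.99999619e-01, -1.60772605e-04, -8.57595852e-04,
        -4.52543620e-04],
       [ 7.79583579e-04, -2.76805080e-01,  9.60925772e-01,
        -1.41000495e-01],
       [ 0.00000000e+00,  0.00000000e+00,  0.00000000e+00,
         1.00000000e+00]])}
{'time_s': 0.1, 'joints': array([-1.21360226e+00,  3.51190725e-01,  1.65236726e+00, -6.48129534e-06,
        1.13910640e+00, -8.46058546e-02]), 'joint_vel': array([ 4.68969713e-04, -2.40331297e-04, -1.75660483e-03,  5.42881847e-05,
       -1.52971891e-03,  5.88815571e-04]), 'effort': array([ 2.58584414e-04, -5.06832004e+01, -2.91874158e+01, -8.50841684e-05,
        2.68863121e-03,  2.57125060e-05]), 'tcp_pos': array([ 0.23507476, -0.49689795,  0.23230495]), 'tool_rot': array([ 9.75700219e-01,  2.19109096e-01, -7.57246998e-05, -5.30495979e-04]), 'wrist_force': array([-1.05874259,  0.07742035, -0.042281  ]), 'torque': array([9.89136647e-05, 3.62846868e-02, 1.45406303e-02]), 'width': 1.0005904019024203} 0.022
```

View pics/scene0.png

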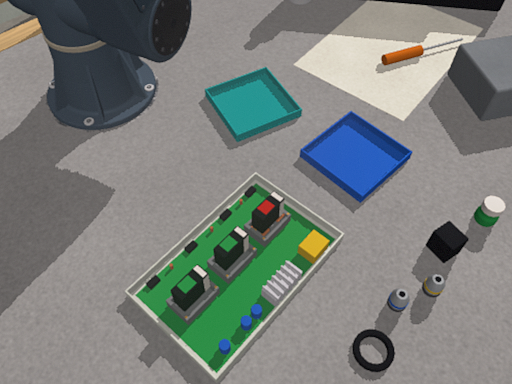

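View pics/top0.png

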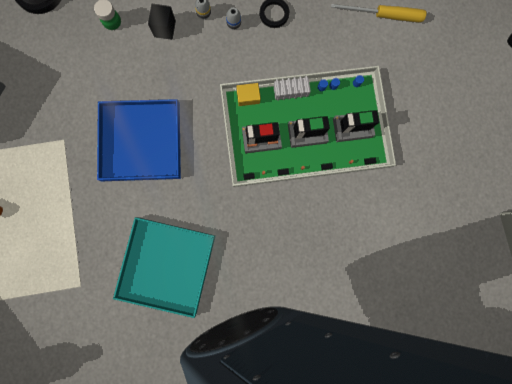

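Scene: red-flag module at (267,212), green ones at (230,248) and (188,290). Blue tray at (356,155), teal look-alike tray at (253,103). In the top view, red is at (264,132), blue tray (139,140). The one with the red flag is the one meant, and the blue tray (not teal). I'll confirm both in a crop and mask the colours.

```bash
cat > h.py <<'E'
import numpy as np,cv2
from workcell import arm
def ray(n,uv):
    c=arm.get_calibration(n);T=np.linalg.inv(c["world_to_cam"])
    d=np.array([(uv[0]-c["cx"])/c["fx"],(uv[1]-c["cy"])/c["fy"],1.]);return T[:3,3],T[:3,:3]@d
def onz(n,uv,z):
    o,d=ray(n,uv);return o+d*(z-o[2])/d[2]
def wray(uv,s):
    from scipy.spatial.transform import Rotation as R
    c=arm.get_calibration("wrist");x=(uv[0]-c["cx"])/c["fx"];y=(uv[1]-c["cy"])/c["fy"]
    th=np.hypot(x,y);k=np.sin(th)/max(th,1e-9);d=np.array([x*k,y*k,np.cos(th)])
    H=c["hand_eye"];Rw=R.from_quat(s["tool_rot"]).as_matrix()
    return s["tcp_pos"]+Rw@H[:3,3],Rw@H[:3,:3]@d
def wonz(uv,s,z):
    o,d=wray(uv,s);return o+d*(z-o[2])/d[2]
E
python3 - <<'E'
from h import *
im={n:cv2.imread(f"pics/{n}0.png") for n in("scene","top")}
a=cv2.resize(im["top"][60:195,90:400],None,fx=2.5,fy=2.5,interpolation=3)
b=cv2.resize(im["scene"][165:260,200:350],None,fx=2.5,fy=2.5,interpolation=3)
c=np.zeros((a.shape[0]+b.shape[0],a.shape[1],3),np.uint8);c[:a.shape[0]]=a;c[a.shape[0]:,:b.shape[1]]=b
cv2.imwrite("pics/crop.png",c)
for n in im:
    h=cv2.cvtColor(im[n],cv2.COLOR_BGR2HSV)
    red=cv2.bitwise_or(cv2.inRange(h,(0,170,80),(6,255,255)),cv2.inRange(h,(174,170,80),(180,255,255)))
    blue=cv2.inRange(h,(105,150,60),(125,255,255))
    for nm,m in(("red",red),("blue",blue)):
        cs,_=cv2.findContours(m,0,2);k=max(cs,key=cv2.contourArea);r=cv2.minAreaRect(k)
        print(n,nm,cv2.contourArea(k),r,cv2.boxPoints(r).round(1).tolist())
        z=.07 if nm=="red" else .022
        print([onz(n,p,z).round(4).tolist() for p in [r[0],*cv2.boxPoints(r)]])
        if nm=="blue":
            q=cv2.approxPolyDP(k,8,True)[:,0];print("poly",q.tolist(),[onz(n,p,.022).round(4).tolist() for p in q])
E
```

```text
scene red 121.5 ((265.25, 206.25003051757812), (10.60660171508789, 14.142135620117188), 45.0) [[256.5, 207.5], [266.5, 197.5], [274.0, 205.0], [264.0, 215.0]]
[[0.5207, 0.03, 0.07], [0.5124, 0.017, 0.07], [0.5087, 0.0442, 0.07], [0.5291, 0.043, 0.07], [0.5324, 0.0161, 0.07]]
scene blue 5269.5 ((354.9439392089844, 153.07302856445312), (90.53241729736328, 71.56764221191406), 37.51911544799805) [[297.20001220703125, 153.89999389648438], [340.79998779296875, 97.0999984741211], [412.6000061035156, 152.3000030517578], [369.1000061035156, 209.0]]
[[0.526, 0.2733, 0.022], [0.4494, 0.1862, 0.022], [0.3996, 0.3736, 0.022], [0.6024, 0.3604, 0.022], [0.6312, 0.1898, 0.022]]
poly [[349, 112], [300, 156], [360, 201], [411, 151]] [[0.442, 0.352, 0.022], [0.457, 0.1863, 0.022], [0.6084, 0.1913, 0.022], [0.5982, 0.3607, 0.022]]
top red 123.5 ((265.5, 129.5), (11.0, 13.0), 90.0) [[259.0, 124.0], [272.0, 124.0], [272.0, 135.0], [259.0, 135.0]]
[[0.5239, 0.0268, 0.07], [0.5345, 0.0388, 0.07], [0.5344, 0.0144, 0.07], [0.5133, 0.0148, 0.07], [0.5135, 0.0391, 0.07]]
top blue 6016.0 ((138.0, 140.0), (80.0, 82.0), 90.0) [[97.0, 100.0], [179.0, 100.0], [179.0, 180.0], [97.0, 180.0]]
[[0.5178, 0.2779, 0.022], [0.6003, 0.3612, 0.022], [0.5995, 0.1975, 0.022], [0.4368, 0.1961, 0.022], [0.4384, 0.3561, 0.022]]
poly [[176, 103], [120, 101], [113, 120], [98, 102], [97, 179], [179, 177]] [[0.5933, 0.2034, 0.022], [0.598, 0.3154, 0.022], [0.559, 0.3283, 0.022], [0.5962, 0.3591, 0.022], [0.4404, 0.3561, 0.022], [0.4428, 0.1962, 0.022]]
```

View pics/crop.png

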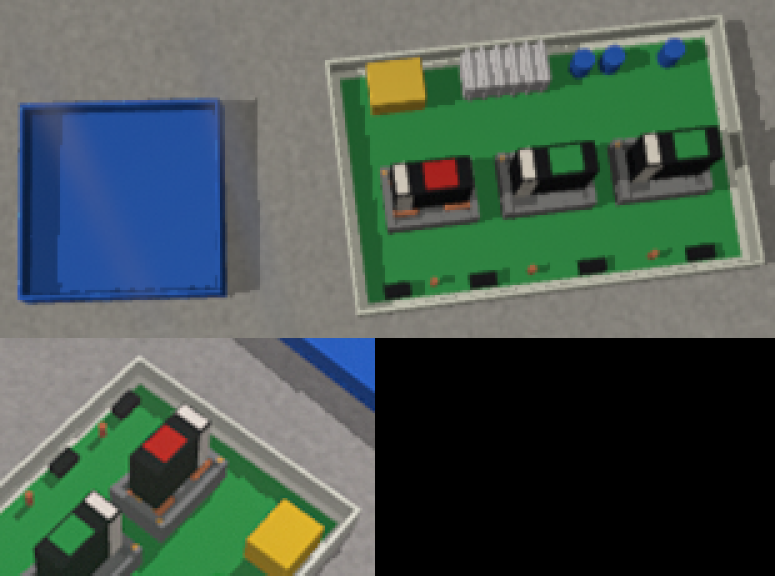

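The crop confirms it: red flag with the white stripe to its left in the top view, i.e. at the world +y end. Now the yaw and a first fix from two views.

```bash
python3 - <<'E'
from h import *
def tri(a,b):
    o1,d1=ray("scene",a);o2,d2=ray("top",b);d1/=np.linalg.norm(d1);d2/=np.linalg.norm(d2)
    M=np.stack([d1,-d2],1);t=np.linalg.lstsq(M,o2-o1,rcond=None)[0]
    p,q=o1+t[0]*d1,o2+t[1]*d2;return (p+q)/2,np.linalg.norm(p-q)
print(tri((265.25,206.25),(265.5,129.5)))
im=cv2.imread("pics/top0.png");h=cv2.cvtColor(im,cv2.COLOR_BGR2HSV)
g=cv2.inRange(h,(50,120,80),(75,255,255))
# three flags in top view at z .075
cs,_=cv2.findContours(g,0,2)
for k in cs:
    if 40<cv2.contourArea(k)<400: r=cv2.minAreaRect(k);print(r[0],cv2.contourArea(k),onz("top",r[0],.074))
print("red",onz("top",(265.5,129.5),.074))
# box outer bottom wall
a,b=onz("top",(232,184),.022),onz("top",(393,164),.022);print(np.degrees(np.arctan2(*(a-b)[1::-1])))
from scipy.spatial.transform import Rotation as R
print(R.from_quat(arm.sense()["tool_rot"]).as_matrix().round(3))
E
```

```text
(array([0.52277346, 0.02741136, 0.07480559]), np.float64(0.0007990810231521257))
(365.82000732421875, 117.239990234375) 108.5 [ 0.54505524 -0.16196799  0.074     ]
red [0.52276137 0.0270399  0.074     ]
96.55573296947988
[[ 0.904  0.428 -0.   ]
 [ 0.428 -0.904  0.001]
 [ 0.    -0.001 -1.   ]]
```

Emit:
drive_tool(increments=[{"linear": [28.8,52.2,-3.0],"rotation": [0,0,71.3],"fingers": 1},{"linear": [28.8,52.2,-3.0],"rotation": [0,0,71.3],"fingers": 1},{"linear": [28.8,52.2,-3.0],"rotation": [0,0,71.3],"fingers": 1},{"linear": [28.8,52.2,-3.0],"rotation": [0,0,71.3],"fingers": 1},{"linear": [28.8,52.2,-3.0],"rotation": [0,0,71.3],"fingers": 1},{"linear": [28.8,52.2,-3.0],"rotation": [0,0,71.3],"fingers": 1},{"linear": [28.8,52.2,-3.0],"rotation": [0,0,71.3],"fingers": 1},{"linear": [28.8,52.2,-3.0],"rotation": [0,0,71.3],"fingers": 1},{"linear": [28.8,52.2,-3.0],"rotation": [0,0,71.3],"fingers": 1},{"linear": [28.8,52.2,-3.0],"rotation": [0,0,71.3],"fingers": 1},{"linear": [28.8,52.2,-3.0],"rotation": [0,0,71.3],"fingers": 1},{"linear": [28.8,52.2,-3.0],"rotation": [0,0,71.3],"fingers": 1},{"linear": [28.8,52.2,-3.0],"rotation": [0,0,71.3],"fingers": 1},{"linear": [28.8,52.2,-3.0],"rotation": [0,0,71.3],"fingers": 1},{"linear": [28.8,52.2,-3.0],"rotation": [0,0,71.3],"fingers": 1},{"linear": [28.8,52.2,-3.0],"rotation": [0,0,71.3],"fingers": 1},{"linear": [28.8,52.2,-3.0],"rotation": [0,0,71.3],"fingers": 1},{"linear": [28.8,52.2,-3.0],"rotation": [0,0,71.3],"fingers": 1},{"linear": [28.8,52.2,-3.0],"rotation": [0,0,71.3],"fingers": 1},{"linear": [28.8,52.2,-3.0],"rotation": [0,0,71.3],"fingers": 1}])

```text
time_s: 1.77
tcp_pos: [0.5228, 0.024, 0.2025]
tool_rot: [0.666, 0.746, -0.0, -0.0]
wrist_force: [0.1, -0.6, 0.0]
width: 0.998
```

```bash
python3 - <<'E'
from h import *
s=arm.sense();im=arm.capture("wrist")[:,:,::-1];cv2.imwrite("pics/w1.png",im)
cv2.imwrite("pics/w1x.png",cv2.resize(im,None,fx=1.5,fy=1.5,interpolation=3))
import pickle;pickle.dump(s,open("s1.pkl","wb"));print(s)
E
```

```text
{'time_s': 1.7667, 'joints': array([-4.29473223e-02,  3.38032570e-01,  1.75193310e+00, -1.63570966e-04,
        1.05265445e+00, -1.56740412e-01]), 'joint_vel': array([ 0.00409694,  0.00150372, -0.00305207,  0.00046748,  0.00031706,
        0.00158895]), 'effort': array([ 2.09682486e-01, -4.81173027e+01, -2.75226241e+01,  2.26545708e-03,
        5.08065787e-03, -9.84761777e-03]), 'tcp_pos': array([0.52276578, 0.02404025, 0.20246784]), 'tool_rot': array([ 6.65721990e-01,  7.46199681e-01, -3.80227761e-04, -3.52696081e-04]), 'wrist_force': array([ 0.08623371, -0.55519576,  0.03436595]), 'torque': array([ 0.03011938, -0.02505421,  0.01429296]), 'width': 0.99759489656362}
```

View pics/w1x.png

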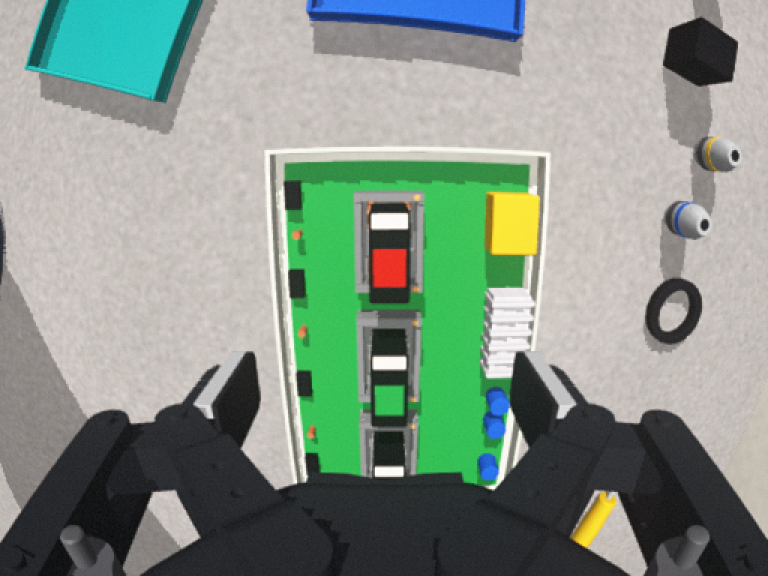

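Wrist view (×1.5): failed module's top spans columns 370-409, rows ~204-302; red flag at (390,268), stripe at (390,221). Good alignment. Measuring top-face corners.

```bash
python3 - <<'E'
from h import *
import pickle
s=pickle.load(open("s1.pkl","rb"));im=cv2.imread("pics/w1.png");h=cv2.cvtColor(im,cv2.COLOR_BGR2HSV)
cv2.imwrite("pics/w1c.png",cv2.resize(im[115:215,210:310],None,fx=6,fy=6,interpolation=0))
red=cv2.inRange(h,(0,150,80),(8,255,255))|cv2.inRange(h,(172,150,80),(180,255,255))
k=max(cv2.findContours(red,0,2)[0],key=cv2.contourArea);r=cv2.minAreaRect(k);print(r)
x,y,w,hh=cv2.boundingRect(k);Z=.074
e=np.array([-.115,.993,0]);f=np.array([.993,.115,0])
for p in [(x-.5,y-.5),(x+w-.5,y-.5),(x-.5,y+hh-.5),(x+w-.5,y+hh-.5)]: print(wonz(p,s,Z).round(4))
print("flag c",wonz((x+w/2-.5,y+hh/2-.5),s,Z))
dark=cv2.inRange(h,(0,0,0),(180,255,60))
print("col259", im[125:210,248].max(1).tolist());
for row in (160,192,): print(row, im[row,235:285].max(1).tolist())
E
```

```text
((259.0, 178.5), (25.0, 22.0), 90.0)
[0.512  0.0373 0.074 ]
[0.5331 0.0397 0.074 ]
[0.5147 0.0123 0.074 ]
[0.5363 0.0148 0.074 ]
flag c [0.52399648 0.02614852 0.074     ]
col259 [196, 198, 161, 151, 164, 170, 169, 168, 174, 200, 190, 70, 40, 44, 41, 38, 61, 185, 255, 255, 255, 255, 255, 255, 255, 255, 255, 218, 87, 45, 43, 46, 45, 48, 46, 43, 42, 45, 41, 44, 45, 105, 125, 127, 127, 128, 124, 124, 127, 127, 128, 125, 124, 124, 124, 124, 126, 127, 97, 91, 95, 94, 89, 92, 93, 93, 65, 44, 43, 43, 43, 44, 42, 41, 43, 38, 44, 104, 129, 146, 137, 103, 104, 134, 140]
160 [193, 180, 163, 164, 164, 148, 104, 115, 118, 131, 135, 56, 42, 43, 46, 46, 49, 45, 50, 52, 44, 48, 46, 45, 43, 50, 48, 46, 45, 51, 47, 48, 46, 51, 48, 47, 44, 45, 80, 119, 143, 135, 125, 167, 164, 167, 157, 147, 138, 170]
192 [193, 189, 170, 162, 163, 160, 161, 164, 162, 164, 142, 79, 44, 44, 54, 59, 54, 56, 55, 51, 51, 55, 50, 58, 57, 57, 50, 55, 54, 54, 56, 58, 53, 44, 47, 38, 40, 43, 82, 120, 162, 202, 205, 212, 197, 166, 156, 164, 194, 194]
```

View pics/w1c.png

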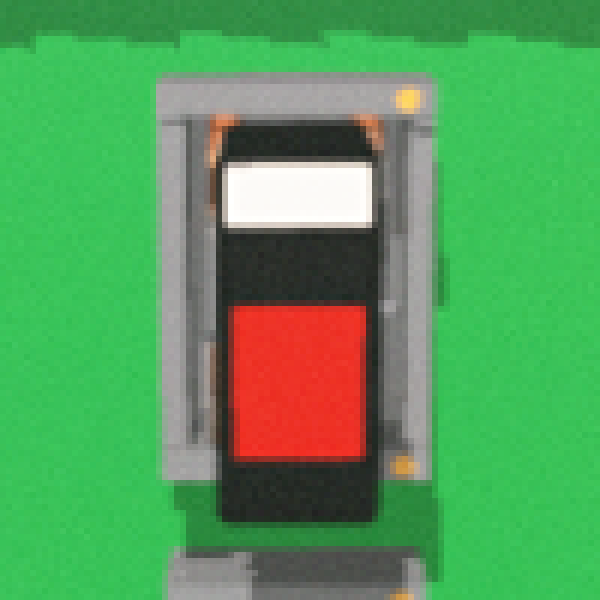

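```bash
python3 - <<'E'
from h import *
import pickle
s=pickle.load(open("s1.pkl","rb"))
for Z in(.072,.076):
    P=[wonz(p,s,Z)[:2] for p in [(246.3,141.3),(272.0,141.3),(272.5,201.6),(245.8,201.6)]]
    c=np.mean(P,0);v=(P[0]+P[1]-P[2]-P[3])/2;w=(P[1]+P[2]-P[0]-P[3])/2
    print(Z,c.round(4),"len",np.linalg.norm(v),np.linalg.norm(w),"yaw",np.degrees(np.arctan2(-v[0],v[1])),np.degrees(np.arctan2(w[1],w[0])))
# board/socket corners level check: socket top corners
E
```

```text
0.072 [0.5235 0.0318] len 0.058191192045979286 0.024652532550536187 yaw 6.64047976208723 6.554019889788099
0.076 [0.5234 0.0327] len 0.057333769106412524 0.024289287767536305 yaw 6.640479762087281 6.554019889788109
```

Emit:
drive_tool(grip_force=80, increments=[{"linear": [0.05,0.8,-2],"fingers": 0.65},{"linear": [0.05,0.8,-5],"fingers": 0.65},{"linear": [0.05,0.8,-8],"fingers": 0.65},{"linear": [0.05,0.8,-10],"fingers": 0.65},{"linear": [0.05,0.8,-12],"fingers": 0.65},{"linear": [0.05,0.8,-13],"fingers": 0.65},{"linear": [0.05,0.8,-13.8],"fingers": 0.65},{"linear": [0.05,0.8,-13.8],"fingers": 0.65},{"linear": [0.05,0.8,-13.8],"fingers": 0.65}])

```text
validation failed for argument at $.in...
```

```bash
python3 - <<'E'
from h import *
s=arm.sense();print(s["tcp_pos"],s["wrist_force"],s["width"])
im=arm.capture("wrist")[:,:,::-1];cv2.imwrite("pics/w2.png",cv2.resize(im,None,fx=1.5,fy=1.5))
im=arm.capture("scene")[:,:,::-1];cv2.imwrite("pics/sc2.png",cv2.resize(im[120:320,140:400],None,fx=3,fy=3))
E
```

```text
[0.52283542 0.02415666 0.20247632] [-0.08097535 -0.01508098  0.2257215 ] 1.0031050613481387
```

View pics/w2.png

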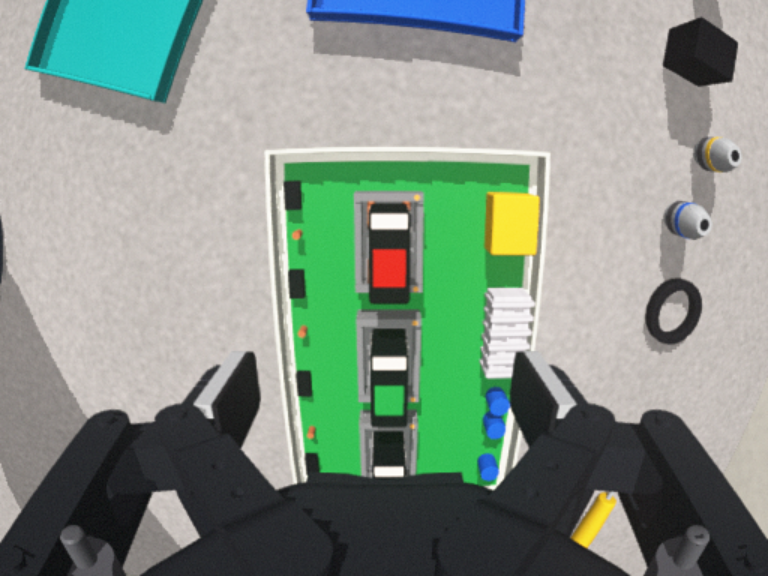

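View pics/sc2.png

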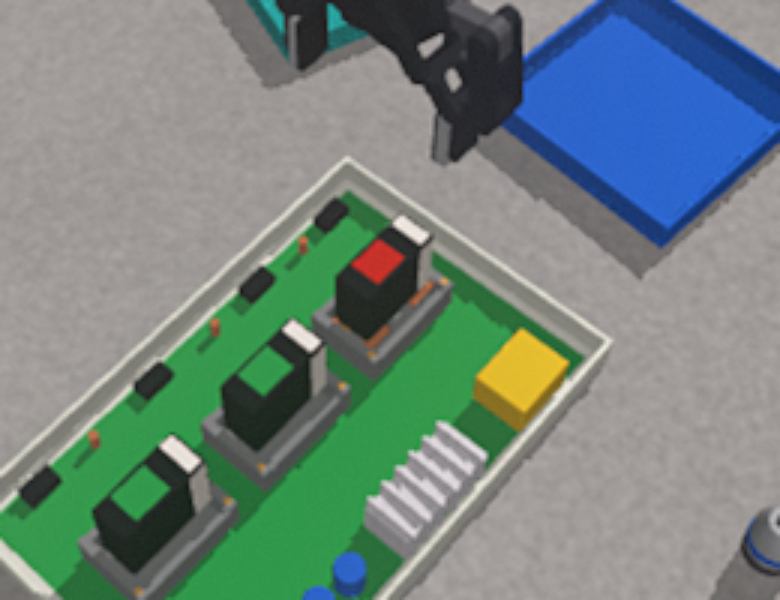

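The move was refused because rows need all three fields, so nothing moved. I'll resend it complete.

Emit:
drive_tool(grip_force=80, increments=[{"linear": [0.05,0.8,-2],"rotation": [0,0,0],"fingers": 0.65},{"linear": [0.05,0.8,-5],"rotation": [0,0,0],"fingers": 0.65},{"linear": [0.05,0.8,-8],"rotation": [0,0,0],"fingers": 0.65},{"linear": [0.05,0.8,-10],"rotation": [0,0,0],"fingers": 0.65},{"linear": [0.05,0.8,-12],"rotation": [0,0,0],"fingers": 0.65},{"linear": [0.05,0.8,-13],"rotation": [0,0,0],"fingers": 0.65},{"linear": [0.05,0.8,-13.8],"rotation": [0,0,0],"fingers": 0.65},{"linear": [0.05,0.8,-13.8],"rotation": [0,0,0],"fingers": 0.65},{"linear": [0.05,0.8,-13.8],"rotation": [0,0,0],"fingers": 0.65}])

```text
time_s: 2.67
tcp_pos: [0.5238, 0.0324, 0.065]
tool_rot: [0.666, 0.746, -0.0, -0.0]
wrist_force: [0.1, -0.4, 0.1]
width: 0.649
```

```bash
python3 - <<'E'
from h import *
s=arm.sense();print(s["tcp_pos"],s["wrist_force"],s["width"])
im=arm.capture("wrist")[:,:,::-1];cv2.imwrite("pics/w3.png",cv2.resize(im,None,fx=1.5,fy=1.5))
im=arm.capture("scene")[:,:,::-1];cv2.imwrite("pics/sc3.png",cv2.resize(im[120:320,140:400],None,fx=3,fy=3))
E
```

```text
[0.52379478 0.03238154 0.0650099 ] [ 0.09422892 -0.40470688  0.14061868] 0.6494348947801054
```

View pics/w3.png

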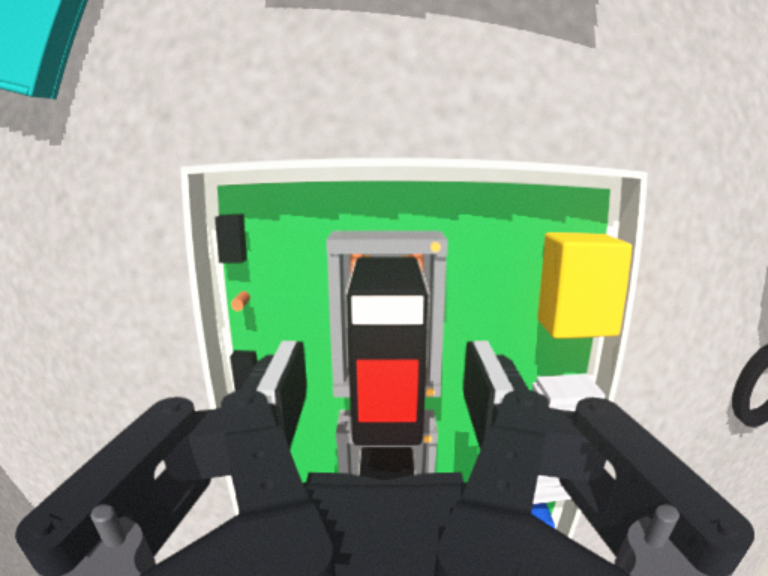

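View pics/sc3.png

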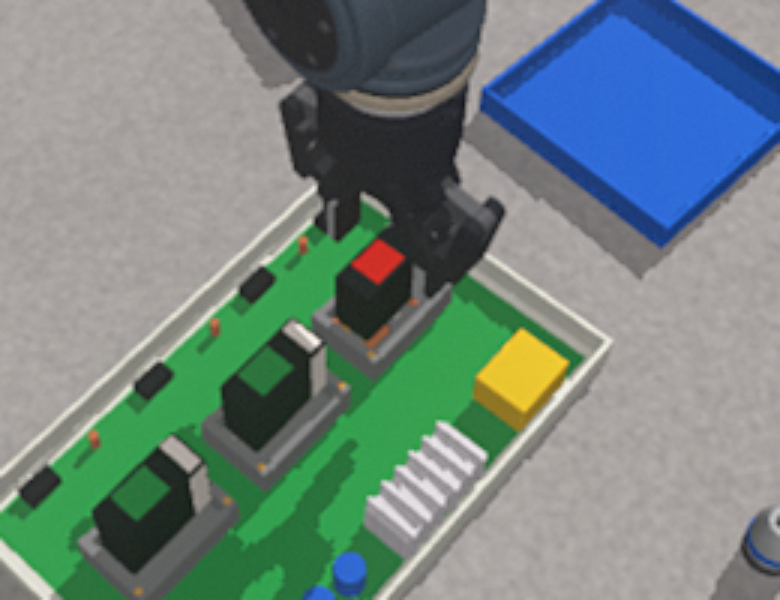

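Wrist view: module (cols 348-427) stands midway between the pads (300 and 470), red flag on top. Closing.

Emit:
drive_tool(grip_force=80, increments=[{"linear": [0,0,0],"rotation": [0,0,0],"fingers": 0.4},{"linear": [0,0,0],"rotation": [0,0,0],"fingers": 0.34},{"linear": [0,0,0],"rotation": [0,0,0],"fingers": 0.0},{"linear": [0,0,0],"rotation": [0,0,0],"fingers": 0.0},{"linear": [0,0,0],"rotation": [0,0,0],"fingers": 0.0},{"linear": [0,0,0],"rotation": [0,0,0],"fingers": 0.0},{"linear": [0,0,0],"rotation": [0,0,0],"fingers": 0.0},{"linear": [0,0,0],"rotation": [0,0,0],"fingers": 0.0}])

```text
time_s: 3.43
tcp_pos: [0.5247, 0.0324, 0.0666]
tool_rot: [0.665, 0.746, 0.001, 0.001]
wrist_force: [-2.4, -0.1, 9.4]
width: 0.275
```

```bash
python3 - <<'E'
from h import *
from scipy.spatial.transform import Rotation as R
s=arm.sense();print(s["tcp_pos"],s["tool_rot"],s["wrist_force"],s["torque"],s["width"])
t=s["tcp_pos"];ps=np.radians(6.6);X=np.array([np.cos(ps),np.sin(ps),0]);Y=np.array([-np.sin(ps),np.cos(ps),0])
z0=.025 # underside height estimate
c=np.array([.5236,.032,z0])
def mv(th,stripe):  # target module tilt deg, and stripe-end lower edge lift (mm)
    Rr=R.from_rotvec(X*np.radians(th))
    e=c+.03*Y+np.array([0,0,stripe*1e-3])  # stripe edge position
    # edge fixed in y? keep centre of module at same y
    cm=e-Rr.apply(.03*Y); 
    cm=cm+Y*((c-cm)@Y)*0.5
    return ((cm+Rr.apply(t-c)-t)*100).round(2),(X*th).round(2)
for th in(2,4,6,8): print(th,*mv(th,60*np.sin(np.radians(th))))
for th,st in((4,8),(0,7.5),(-4,6.5),(-8,5.5)): print(th,st,*mv(th,st))
E
```

```text
[0.52465472 0.03244252 0.06662998] [6.65489167e-01 7.46406570e-01 7.25795202e-04 9.35247134e-04] [-2.37707268 -0.08611302  9.42424468] [-0.05042639  0.38788395 -0.00383075] 0.27510102409626513
2 [ 0.02 -0.14  0.1 ] [1.99 0.23 0.  ]
4 [ 0.03 -0.28  0.2 ] [3.97 0.46 0.  ]
6 [ 0.05 -0.42  0.29] [5.96 0.69 0.  ]
8 [ 0.06 -0.56  0.38] [7.95 0.92 0.  ]
4 8 [ 0.03 -0.28  0.58] [3.97 0.46 0.  ]
0 7.5 [0.   0.   0.75] [0. 0. 0.]
-4 6.5 [-0.03  0.29  0.85] [-3.97 -0.46 -0.  ]
-8 5.5 [-0.07  0.59  0.92] [-7.95 -0.92 -0.  ]
```

Emit:
drive_tool(grip_force=90, increments=[{"linear": [0.01,-0.07,0.05],"rotation": [0.99,0.12,0],"fingers": 0},{"linear": [0.02,-0.14,0.1],"rotation": [1.99,0.23,0],"fingers": 0},{"linear": [0.02,-0.21,0.15],"rotation": [2.98,0.35,0],"fingers": 0},{"linear": [0.03,-0.28,0.2],"rotation": [3.97,0.46,0],"fingers": 0},{"linear": [0.04,-0.35,0.25],"rotation": [4.97,0.58,0],"fingers": 0},{"linear": [0.05,-0.42,0.29],"rotation": [5.96,0.69,0],"fingers": 0},{"linear": [0.05,-0.49,0.34],"rotation": [6.95,0.81,0],"fingers": 0},{"linear": [0.06,-0.56,0.38],"rotation": [7.95,0.92,0],"fingers": 0},{"linear": [0.06,-0.56,0.38],"rotation": [7.95,0.92,0],"fingers": 0},{"linear": [0.06,-0.56,0.38],"rotation": [7.95,0.92,0],"fingers": 0},{"linear": [0.06,-0.56,0.38],"rotation": [7.95,0.92,0],"fingers": 0}])

```text
time_s: 4.35
tcp_pos: [0.525, 0.0266, 0.0701]
tool_rot: [0.664, 0.745, 0.047, -0.051]
wrist_force: [0.9, -2.8, -11.1]
width: 0.27
```

```bash
python3 - <<'E'
from h import *
from scipy.spatial.transform import Rotation as R
s=arm.sense();print(s["tcp_pos"],s["wrist_force"],s["torque"],s["width"])
q0=R.from_quat([6.65489167e-01,7.46406570e-01,7.25795202e-04,9.35247134e-04])
print(np.degrees((R.from_quat(s["tool_rot"])*q0.inv()).as_rotvec()))
a=arm.capture("wrist")[:,:,::-1];cv2.imwrite("pics/w4.png",cv2.resize(a[90:340,100:420],None,fx=2.3,fy=2.3))
im=arm.capture("scene")[:,:,::-1];cv2.imwrite("pics/sc4.png",cv2.resize(im[170:270,200:330],None,fx=6,fy=6,interpolation=3))
E
```

```text
[0.52504728 0.02663453 0.0701413 ] [  0.92290189  -2.76504637 -11.05787807] [-1.10855031 -0.32819311 -0.06461132] 0.2696902179237736
[7.89246503e+00 9.40193530e-01 7.63535482e-03]
```

View pics/w4.png

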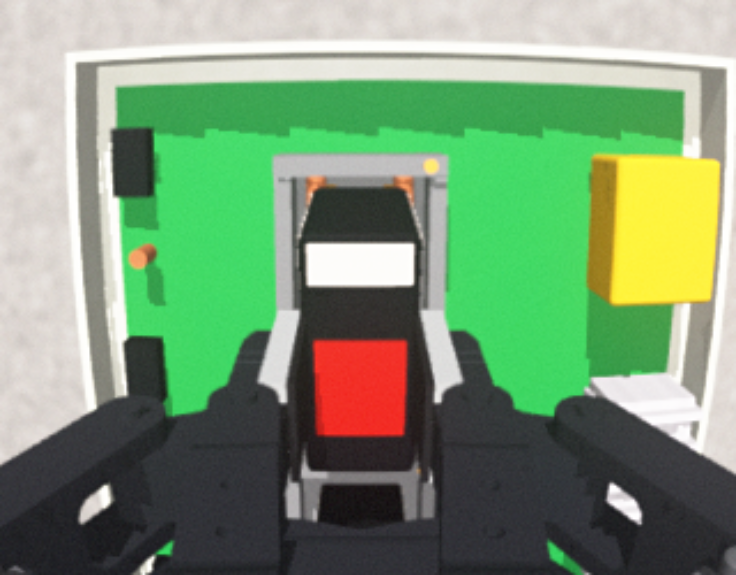

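View pics/sc4.png

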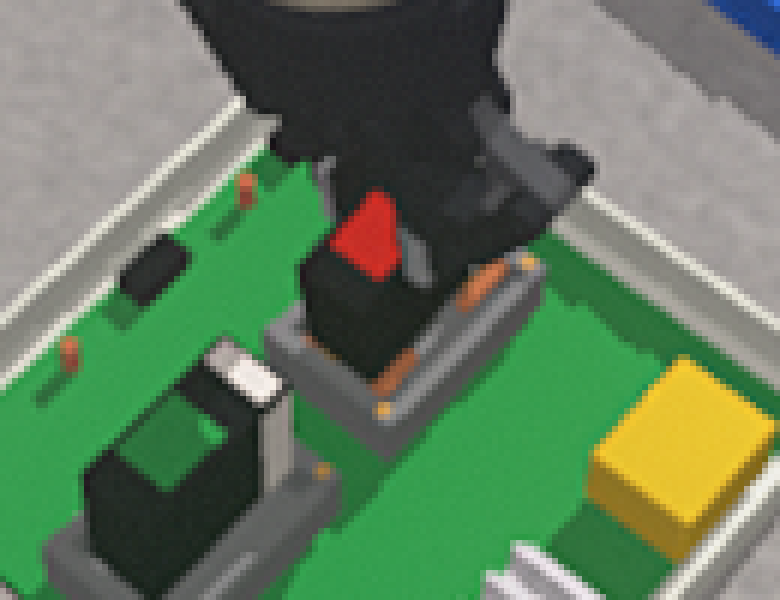

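The images look consistent with no slip (stripe rows ~196-214, red rows ~238-280, nearly as before gripping). I'll measure the module's actual tilt by PnP on the stripe and flag corners.

```bash
cat > tilt.py <<'E'
from h import *
from scipy.spatial.transform import Rotation as R
def corners(im):
    h=cv2.cvtColor(im,cv2.COLOR_BGR2HSV);out=[]
    red=cv2.inRange(h,(0,150,80),(8,255,255))|cv2.inRange(h,(172,150,80),(180,255,255))
    wh=cv2.inRange(h,(0,0,190),(180,40,255))
    roi=np.zeros_like(wh);roi[185:300,225:290]=255
    for m in(wh&roi,red&roi):
        k=max(cv2.findContours(m,0,2)[0],key=cv2.contourArea)
        b=cv2.boxPoints(cv2.minAreaRect(k));x,y,w,hh=cv2.boundingRect(k)
        q=cv2.approxPolyDP(cv2.convexHull(k),4,True)[:,0].astype(float)
        # order tl,tr,br,bl
        ext=[min(q,key=lambda p:p@v) for v in np.array([[1,1],[-1,1],[-1,-1],[1,-1]])]
        off=np.array([[-.5,-.5],[.5,-.5],[.5,.5],[-.5,.5]])
        out+=list(np.array(ext)+off)
    return np.array(out)
def dirs(P):
    c=arm.get_calibration("wrist");x=(P[:,0]-c["cx"])/c["fx"];y=(P[:,1]-c["cy"])/c["fy"]
    th=np.hypot(x,y);t=np.tan(th)/th;return np.stack([x*t,y*t],1)
# module-frame points: stripe and flag on top (mm scale from drawing, y found in w1)
OBJ=None
def pose(P,obj,s):
    ok,rv,tv=cv2.solvePnP(obj,dirs(P),np.eye(3),None,flags=cv2.SOLVEPNP_SQPNP)
    rv,tv=cv2.solvePnPRefineLM(obj,dirs(P),np.eye(3),None,rv,tv)
    H=arm.get_calibration("wrist")["hand_eye"];Rt=R.from_quat(s["tool_rot"]).as_matrix()
    Rm=Rt@H[:3,:3]@cv2.Rodrigues(rv)[0];p=s["tcp_pos"]+Rt@(H[:3,:3]@tv[:,0]+H[:3,3])
    pr=cv2.projectPoints(obj,rv,tv,np.eye(3),None)[0][:,0];e=np.abs(pr-dirs(P)).max()*297
    return Rm,p,e
E
python3 - <<'E'
from tilt import *
import pickle
im3=cv2.resize(cv2.imread("pics/w3.png"),(512,384),interpolation=cv2.INTER_AREA)
s3=dict(tcp_pos=np.array([.52379,.03238,.06501]),tool_rot=np.array([.6657219,.7461997,-.00038,-.00035]))
P3=corners(im3);print(P3.round(1).tolist())
ps=np.radians(6.6);X=np.array([np.cos(ps),np.sin(ps),0]);Y=np.array([-np.sin(ps),np.cos(ps),0]);c=np.array([.5236,.032,.073])
W=[wonz(p,s3,.073)-c for p in P3];obj=np.array([[w@X,w@Y,0] for w in W]);print((obj*1000).round(1).tolist())
pickle.dump(obj,open("obj.pkl","wb"))
s=arm.sense();im=arm.capture("wrist")[:,:,::-1].copy();cv2.imwrite("pics/w5.png",im);P=corners(im);print(P.round(1).tolist())
Rm,p,e=pose(P,obj,s);print("tilt deg",np.degrees(np.arcsin(Rm[2,1])),np.degrees(np.arccos(Rm[2,2])),p,e)
Rm,p,e=pose(P3,obj,s3);print("ref",np.degrees(np.arcsin(Rm[2,1])),p,e)
E
```

```text
[[235.5, 196.5], [281.5, 197.5], [281.5, 215.5], [234.5, 215.5], [236.5, 239.5], [277.5, 238.5], [277.5, 280.5], [238.5, 281.5]]
[[-10.3, 28.2, 0.0], [11.4, 27.6, 0.0], [11.6, 18.5, 0.0], [-11.0, 18.6, 0.0], [-10.4, 5.7, 0.0], [10.0, 6.3, 0.0], [10.7, -18.8, 0.0], [-10.1, -19.4, 0.0]]
[[232.5, 195.5], [279.5, 195.5], [279.5, 213.5], [232.5, 212.5], [235.5, 237.5], [276.5, 237.5], [275.5, 278.5], [237.5, 279.5]]
tilt deg 8.936829774373054 9.172255137560017 [0.52402744 0.02613865 0.07806073] 1.1018527556563467
ref 2.0524233864807366e-07 [0.5236     0.03199999 0.07299997] 3.2923751225322206e-10
```

Measured tilt is about 8–9° with no meaningful slip. Now the other end: turn back 16° while keeping the striped end mostly where it is.

Emit:
drive_tool(increments=[{"linear": [0.0,0.07,0.06],"rotation": [-1.0,-0.12,0],"fingers": 0},{"linear": [-0.01,0.15,0.11],"rotation": [-2.0,-0.23,0],"fingers": 0},{"linear": [-0.01,0.22,0.16],"rotation": [-3.0,-0.35,0],"fingers": 0},{"linear": [-0.02,0.29,0.2],"rotation": [-4.0,-0.46,0],"fingers": 0},{"linear": [-0.03,0.37,0.25],"rotation": [-5.0,-0.58,0],"fingers": 0},{"linear": [-0.04,0.44,0.3],"rotation": [-6.0,-0.69,0],"fingers": 0},{"linear": [-0.05,0.51,0.35],"rotation": [-7.0,-0.81,0],"fingers": 0},{"linear": [-0.06,0.58,0.4],"rotation": [-8.0,-0.92,0],"fingers": 0},{"linear": [-0.06,0.66,0.43],"rotation": [-9.0,-1.04,0],"fingers": 0},{"linear": [-0.07,0.73,0.45],"rotation": [-10.0,-1.16,0],"fingers": 0},{"linear": [-0.08,0.81,0.48],"rotation": [-11.0,-1.27,0],"fingers": 0},{"linear": [-0.09,0.88,0.5],"rotation": [-12.0,-1.39,0],"fingers": 0},{"linear": [-0.1,0.95,0.52],"rotation": [-13.0,-1.5,0],"fingers": 0},{"linear": [-0.1,1.02,0.54],"rotation": [-14.0,-1.62,0],"fingers": 0},{"linear": [-0.11,1.1,0.56],"rotation": [-15.0,-1.73,0],"fingers": 0},{"linear": [-0.11,1.15,0.56],"rotation": [-15.7,-1.8,0],"fingers": 0},{"linear": [-0.11,1.15,0.56],"rotation": [-15.7,-1.8,0],"fingers": 0},{"linear": [-0.11,1.15,0.56],"rotation": [-15.7,-1.8,0],"fingers": 0},{"linear": [-0.11,1.15,0.56],"rotation": [-15.7,-1.8,0],"fingers": 0}])

```text
time_s: 6.08
tcp_pos: [0.5241, 0.0386, 0.0762]
tool_rot: [0.664, 0.745, -0.045, 0.052]
wrist_force: [-2.2, 6.1, 2.3]
width: 0.269
```

```bash
cat > chk.py <<'E'
from tilt import *
import pickle,sys
obj=pickle.load(open("obj.pkl","rb"));n=sys.argv[1]
s=arm.sense();print(s["time_s"],s["tcp_pos"],s["wrist_force"],s["torque"],s["width"])
q0=R.from_quat([6.65489167e-01,7.46406570e-01,7.25795202e-04,9.35247134e-04])
print("tool turn",np.degrees((R.from_quat(s["tool_rot"])*q0.inv()).as_rotvec()).round(2))
im=arm.capture("wrist")[:,:,::-1].copy();cv2.imwrite(f"pics/w{n}.png",im);P=corners(im)
Rm,p,e=pose(P,obj,s);print("tilt",np.degrees(np.arcsin(Rm[2,1])),"total",np.degrees(np.arccos(Rm[2,2])),"top c",p,"err",e)
print("underside rel start(mm)",((p-Rm[:,2]*.048-np.array([.5236,.032,.025]))*1000).round(1))
b=arm.capture("scene")[:,:,::-1];b=cv2.resize(b[170:270,200:330],None,fx=4,fy=4,interpolation=3)
a=cv2.resize(im[90:340,100:420],None,fx=.8,fy=.8);o=np.zeros((400,776,3),np.uint8);o[:400,:520]=b;o[:200,520:]=a
cv2.imwrite(f"pics/c{n}.png",o)
E
python3 chk.py 6
```

```text
6.0833 [0.52406913 0.0385884  0.07615521] [-2.17348751  6.14577892  2.30496723] [ 1.30599769  0.36754734 -0.0380912 ] 0.2690833658432896
tool turn [-7.73 -0.88 -0.  ]
tilt -4.941965418363639 total 5.401277716434573 top c [0.52273465 0.04000976 0.08381384] err 1.0938254760430286
underside rel start(mm) [ 1.4  4.1 11. ]
```

View pics/c6.png

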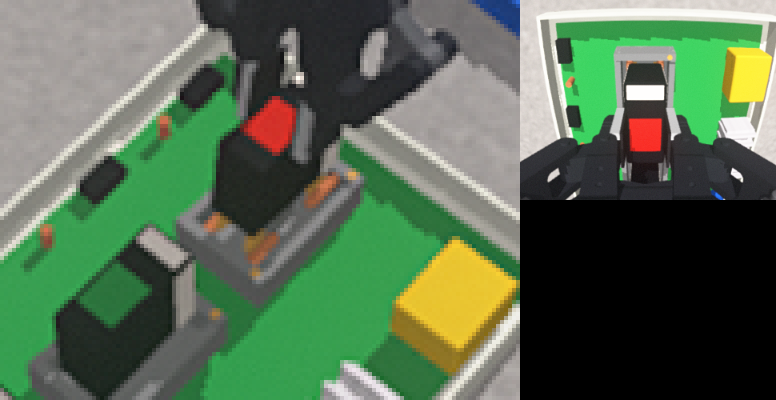

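Tilt reads about −5° ±1, too near the 4.5° threshold. Underside is up ~11 mm, still below 14. I'll tilt a further 4° without raising.

Emit:
drive_tool(increments=[{"linear": [0.0,0.06,-0.03],"rotation": [-1.0,-0.12,0],"fingers": 0},{"linear": [-0.01,0.13,-0.06],"rotation": [-2.0,-0.23,0],"fingers": 0},{"linear": [-0.02,0.19,-0.09],"rotation": [-3.0,-0.35,0],"fingers": 0},{"linear": [-0.02,0.25,-0.12],"rotation": [-4.0,-0.46,0],"fingers": 0},{"linear": [-0.02,0.25,-0.12],"rotation": [-4.0,-0.46,0],"fingers": 0},{"linear": [-0.02,0.25,-0.12],"rotation": [-4.0,-0.46,0],"fingers": 0},{"linear": [-0.02,0.25,-0.12],"rotation": [-4.0,-0.46,0],"fingers": 0}])

```text
time_s: 6.77
tcp_pos: [0.5239, 0.0412, 0.0751]
tool_rot: [0.662, 0.742, -0.067, 0.077]
wrist_force: [-1.8, 4.1, 0.9]
width: 0.272
```

```bash
python3 chk.py 7
```

```text
6.7667 [0.52392073 0.04117736 0.07509997] [-1.78299985  4.12530512  0.91443094] [ 1.21978909  0.40487123 -0.00581058] 0.2720231137293481
tool turn [-11.68  -1.35  -0.04]
tilt -8.673991175144808 total 8.806492823864435 top c [0.52254676 0.04307914 0.08266375] err 0.8964533664484071
underside rel start(mm) [ 1.1  4.  10.2]
```

View pics/c7.png

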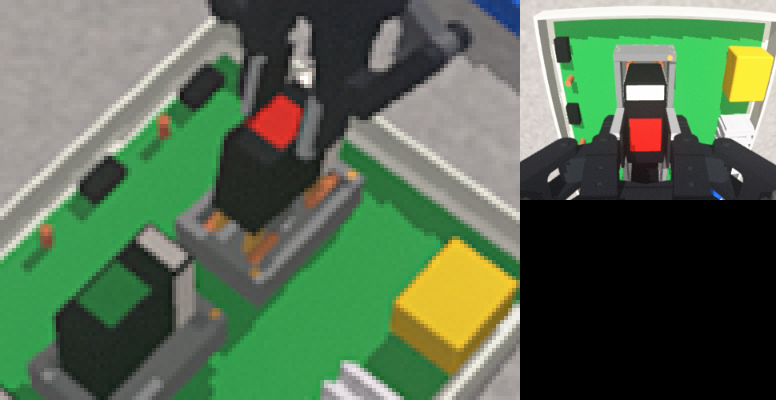

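Tilt −8.7°, underside up ~10 mm: step 2 satisfied. Next, bring it level while drawing the striped end out, then lift clear.

Emit:
drive_tool(increments=[{"linear": [0.0,-0.07,0.1],"rotation": [1.5,0.17,0],"fingers": 0},{"linear": [0.01,-0.15,0.25],"rotation": [3.0,0.35,0],"fingers": 0},{"linear": [0.02,-0.25,0.45],"rotation": [4.5,0.52,0],"fingers": 0},{"linear": [0.03,-0.35,0.7],"rotation": [6.0,0.7,0],"fingers": 0},{"linear": [0.04,-0.45,1.0],"rotation": [7.5,0.87,0],"fingers": 0},{"linear": [0.05,-0.5,1.4],"rotation": [8.5,1.0,0],"fingers": 0},{"linear": [0.05,-0.5,2.0],"rotation": [9.0,1.05,0],"fingers": 0},{"linear": [0.05,-0.5,3.0],"rotation": [9.0,1.05,0],"fingers": 0},{"linear": [0.05,-0.5,4.5],"rotation": [9.0,1.05,0],"fingers": 0},{"linear": [0.05,-0.5,6.5],"rotation": [9.0,1.05,0],"fingers": 0},{"linear": [0.05,-0.5,8.5],"rotation": [9.0,1.05,0],"fingers": 0},{"linear": [0.05,-0.5,9.5],"rotation": [9.0,1.05,0],"fingers": 0},{"linear": [0.05,-0.5,10.0],"rotation": [9.0,1.05,0],"fingers": 0},{"linear": [0.05,-0.5,10.0],"rotation": [9.0,1.05,0],"fingers": 0}])

```text
time_s: 8.03
tcp_pos: [0.5248, 0.0361, 0.176]
tool_rot: [0.666, 0.746, -0.015, 0.019]
wrist_force: [0.5, 0.3, -1.2]
width: 0.273
```

```bash
python3 chk.py 8; python3 - <<'E'
import cv2
from workcell import arm
im=arm.capture("scene")[:,:,::-1];cv2.imwrite("pics/sc8.png",im)
im=arm.capture("top")[:,:,::-1];cv2.imwrite("pics/t8.png",im)
E
```

```text
8.0333 [0.52475837 0.0361468  0.17598043] [ 0.47176254  0.29945196 -1.20395943] [0.08680643 0.08960173 0.01977662] 0.27289352905871694
tool turn [-2.7  -0.39 -0.04]
tilt -0.5552866907115668 total 1.8263779688623971 top c [0.52345227 0.03725918 0.18412682] err 0.9591605113633763
underside rel start(mm) [  1.4   5.  111.2]
```

View pics/sc8.png

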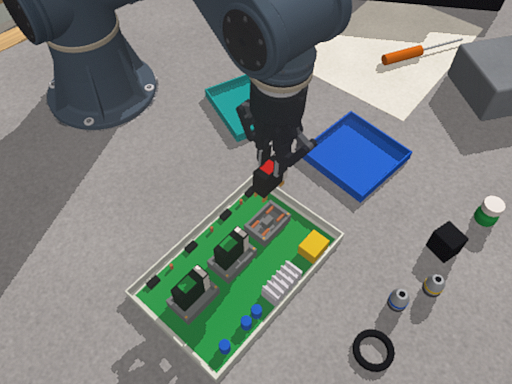

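View pics/w8.png

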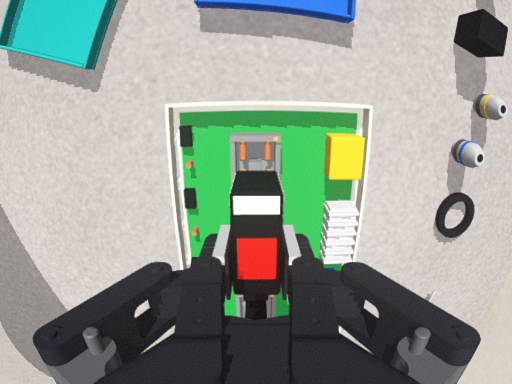

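Scene view: the module, red flag at (266,170), is in the gripper and clear; the socket (268,222) is empty and the module level to ~1°. Moving over the blue tray, then lowering.

Emit:
drive_tool(increments=[{"linear": [0,1.0,0],"rotation": [0,0,0],"fingers": 0},{"linear": [0,3.0,0],"rotation": [0,0,0],"fingers": 0},{"linear": [-0.1,6.0,0],"rotation": [0,0,0],"fingers": 0},{"linear": [-0.2,9.0,0],"rotation": [0,0,0],"fingers": 0},{"linear": [-0.2,12.0,0],"rotation": [0,0,0],"fingers": 0},{"linear": [-0.3,15.0,0],"rotation": [0,0,0],"fingers": 0},{"linear": [-0.3,18.0,0],"rotation": [0,0,0],"fingers": 0},{"linear": [-0.4,21.0,0],"rotation": [0,0,0],"fingers": 0},{"linear": [-0.4,23.0,0],"rotation": [0,0,0],"fingers": 0},{"linear": [-0.4,24.0,0],"rotation": [0,0,0],"fingers": 0},{"linear": [-0.4,24.0,0],"rotation": [0,0,0],"fingers": 0},{"linear": [-0.4,24.0,-2],"rotation": [0,0,0],"fingers": 0},{"linear": [-0.4,24.0,-4],"rotation": [0,0,0],"fingers": 0},{"linear": [-0.4,24.0,-6],"rotation": [0,0,0],"fingers": 0},{"linear": [-0.4,24.0,-7],"rotation": [0,0,0],"fingers": 0},{"linear": [-0.4,24.0,-7],"rotation": [0,0,0],"fingers": 0}])

```text
time_s: 9.57
tcp_pos: [0.5188, 0.2747, 0.1018]
tool_rot: [0.666, 0.746, -0.018, 0.017]
wrist_force: [-0.1, -0.6, 0.2]
width: 0.273
```

```bash
python3 chk.py 9; python3 - <<'E'
import cv2
from workcell import arm
im=arm.capture("scene")[:,:,::-1];cv2.imwrite("pics/sc9.png",cv2.resize(im[60:240,200:450],None,fx=3,fy=3))
E
```

```text
9.5667 [0.51884468 0.27468013 0.10183629] [-0.09778535 -0.57765019  0.18359105] [-0.00934315 -0.03886449 -0.00983344] 0.27257929667908687
tool turn [-2.8   0.03 -0.09]
tilt -0.8740783362357837 total 2.35598470221447 top c [0.51757967 0.27542459 0.10940058] err 0.992378008450145
underside rel start(mm) [ -4.1 242.9  36.4]
```

View pics/sc9.png

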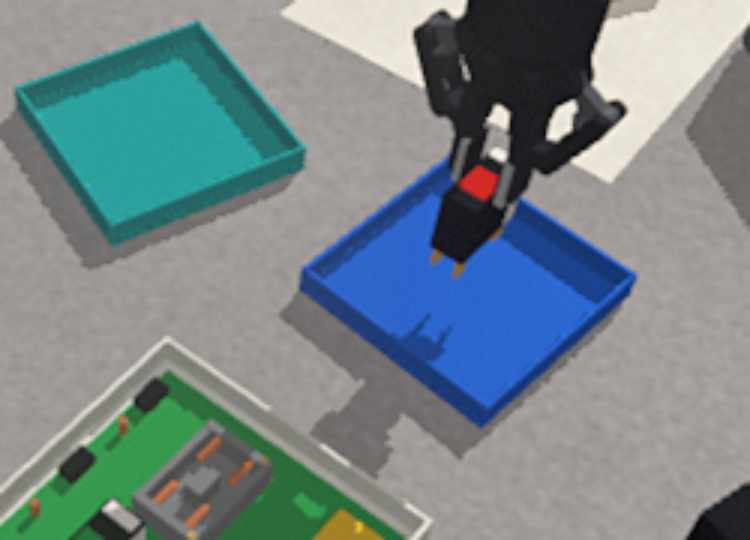

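View pics/w9.png

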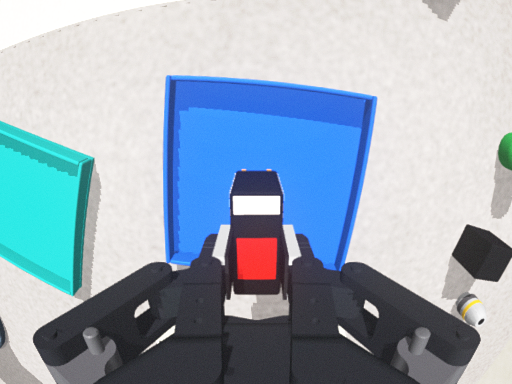

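```bash
python3 - <<'E'
from h import *
s=arm.sense()
P=[wonz(p,s,.022)[:2].round(4) for p in [(167,77),(375,98),(345,270),(168,263)]];print(P,np.mean(P,0),s["tcp_pos"])
E
```

```text
[array([0.4434, 0.3572]), array([0.6022, 0.3608]), array([0.6098, 0.2077]), array([0.4481, 0.1973])] [0.525875 0.28075 ] [0.52052712 0.2759236  0.1050866 ]
```

Tray centre ≈ (0.52, 0.28); the module is over it. Lowering.

Emit:
drive_tool(increments=[{"linear": [0,0.2,-1],"rotation": [0,0,0],"fingers": 0},{"linear": [0,0.2,-2],"rotation": [0,0,0],"fingers": 0},{"linear": [0,0.2,-2.8],"rotation": [0,0,0],"fingers": 0},{"linear": [0,0.2,-3.4],"rotation": [0,0,0],"fingers": 0},{"linear": [0,0.2,-3.8],"rotation": [0,0,0],"fingers": 0},{"linear": [0,0.2,-4.1],"rotation": [0,0,0],"fingers": 0},{"linear": [0,0.2,-4.2],"rotation": [0,0,0],"fingers": 0},{"linear": [0,0.2,-4.2],"rotation": [0,0,0],"fingers": 0},{"linear": [0,0.2,-4.2],"rotation": [0,0,0],"fingers": 0},{"linear": [0,0.2,-4.2],"rotation": [0,0,0],"fingers": 0}])

```text
time_s: 10.55
tcp_pos: [0.5207, 0.278, 0.0634]
tool_rot: [0.666, 0.746, -0.015, 0.018]
wrist_force: [-0.0, 0.6, -1.7]
width: 0.268
```

```bash
python3 chk.py 10; python3 - <<'E'
import cv2
from workcell import arm
im=arm.capture("scene")[:,:,::-1];cv2.imwrite("pics/sc10.png",cv2.resize(im[90:210,290:420],None,fx=6,fy=5,interpolation=3))
E
```

```text
10.55 [0.52070647 0.27801011 0.06339992] [-0.03333704  0.61758847 -1.74182893] [ 0.03741965 -0.01912263  0.03874253] 0.2682851617446915
tool turn [-2.65 -0.29 -0.07]
tilt -1.7060868682527939 total 2.7779401275464917 top c [0.51953398 0.27850276 0.07070356] err 0.8923921425212791
underside rel start(mm) [ -2.1 245.3  -2.2]
```

View pics/sc10.png

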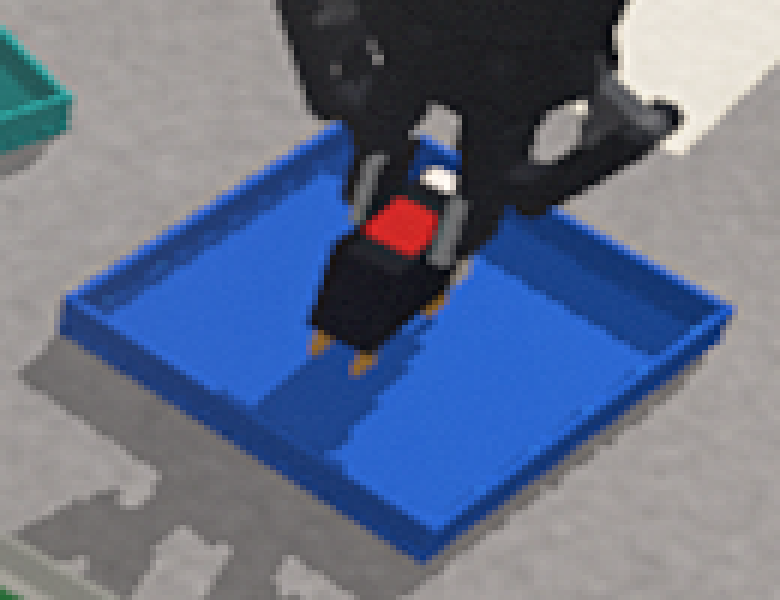

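Module held in the tray, pins just above the floor, no contact yet. Feeling down gently.

Emit:
drive_tool(increments=[{"linear": [0,0,-0.1],"rotation": [0,0,0],"fingers": 0},{"linear": [0,0,-0.2],"rotation": [0,0,0],"fingers": 0},{"linear": [0,0,-0.3],"rotation": [0,0,0],"fingers": 0},{"linear": [0,0,-0.3],"rotation": [0,0,0],"fingers": 0},{"linear": [0,0,-0.3],"rotation": [0,0,0],"fingers": 0}])

```text
time_s: 11.12
tcp_pos: [0.521, 0.2778, 0.0614]
tool_rot: [0.666, 0.746, -0.015, 0.019]
wrist_force: [-1.6, -3.7, 11.2]
width: 0.273
```

Contact at 11 N: standing on the floor. Releasing and retreating straight up.

Emit:
drive_tool(grip_force=20, increments=[{"linear": [0,0,0.05],"rotation": [0,0,0],"fingers": 0.32},{"linear": [0,0,0.05],"rotation": [0,0,0],"fingers": 0.36},{"linear": [0,0,0.05],"rotation": [0,0,0],"fingers": 0.45},{"linear": [0,0,0.05],"rotation": [0,0,0],"fingers": 0.55},{"linear": [0,0,0.05],"rotation": [0,0,0],"fingers": 0.65},{"linear": [0,0,0.05],"rotation": [0,0,0],"fingers": 0.65},{"linear": [0,0,1],"rotation": [0,0,0],"fingers": 0.65},{"linear": [0,0,3],"rotation": [0,0,0],"fingers": 0.65},{"linear": [0,0,6],"rotation": [0,0,0],"fingers": 0.65},{"linear": [0,0,9],"rotation": [0,0,0],"fingers": 0.65},{"linear": [0,0,12],"rotation": [0,0,0],"fingers": 0.65},{"linear": [0,0,14],"rotation": [0,0,0],"fingers": 0.65},{"linear": [0,0,15],"rotation": [0,0,0],"fingers": 0.65},{"linear": [0,0,15],"rotation": [0,0,0],"fingers": 0.65}])

```text
time_s: 12.28
tcp_pos: [0.5218, 0.2783, 0.214]
tool_rot: [0.666, 0.746, -0.013, 0.019]
wrist_force: [-0.3, 0.4, -0.2]
width: 0.648
```

```bash
python3 - <<'E'
from h import *
s=arm.sense();print(s["time_s"],s["tcp_pos"],s["wrist_force"],s["width"])
a=arm.capture("scene")[:,:,::-1];b=arm.capture("wrist")[:,:,::-1].copy()
cv2.imwrite("pics/f.png",np.hstack([cv2.resize(a[80:230,260:420],(400,375)),cv2.resize(b[60:360,90:410],(400,375))]))
cv2.imwrite("pics/wf.png",b)
h=cv2.cvtColor(b,cv2.COLOR_BGR2HSV);m=cv2.inRange(h,(0,150,80),(8,255,255))|cv2.inRange(h,(172,150,80),(180,255,255))
k=max(cv2.findContours(m,0,2)[0],key=cv2.contourArea);c=cv2.minAreaRect(k)[0];print("flag",c,wonz(c,s,.068))
E
```

```text
12.2833 [0.52179629 0.27825076 0.21397524] [-0.32441816  0.44188116 -0.17641639] 0.6484011037787105
flag (255.5, 178.5) [0.52206378 0.26896116 0.068     ]
```

View pics/f.png

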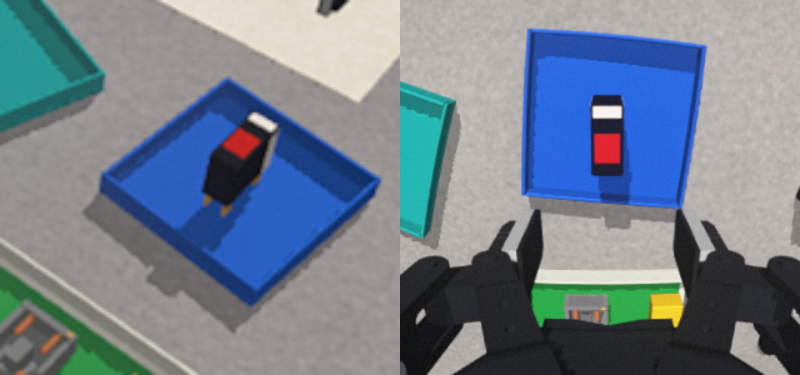

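The module stands upright on its pins in the middle of the blue tray. The gripper is open and well clear of it.

```bash
python3 -c "
from workcell import arm
print(arm.hand_in())"
```

```text
the job is handed in; nothing more can be done
None
```

I took out the red-flagged module by rocking it and set it down in the blue tray. The job is handed in at about 12.4 s of the 38 s; no verdict was reported.

- **Rocking:** the striped end went up to about +8 to 9°. The first rock the other way read only about −5°, too close to the 4.5° threshold. I added 4° to reach about −8.7°, with the underside about 10 mm above its seat (limit 14 mm). The 20° limit was never approached.
- **Removal and placing:** I levelled the module while drawing it out, carried it over and lowered it until it touched the tray floor at about 11 N. Then I released it and backed straight up.
- **Last checks:** it stands on its pins near the tray centre, released, with the gripper about 15 cm above its release height and wrist force near zero.
- **What failed or disagreed:**
  - One move call was refused for a missing field; nothing moved, and I resent it.
  - The tool turned about 3° more than the camera-measured module tilt on the second rock, so the module may have slipped a little in the pads. The tilt readings are only good to about 1°.
  - Tray centre estimates from different cameras differed by up to 8 mm, well inside the tolerance.

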